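# Open the blade chest by its hidden edge catch

### The job

Open the blade chest on the bench: its drawer is locked by a safety catch hidden under the bare metal strip along the chest's front top edge. With shut fingers, slide along that strip with light pressure until they sink into the spring-covered recess, press the catch down there gently until the drawer springs out a little, then pull the drawer most of the way open by its bar handle and let go. Never press hard on the strip, and leave the things lying around where they are.

Things in the scene. Friction and masses are not known exactly. Their poses are not given: they have to be found in the camera images.
- strip: Bare metal strip on the chest's front top edge, between two wooden end caps (36 mm wide, 140 long, 3 mm taller). Origin: middle of its exposed length, on its top face, 142 mm above the bench. y runs along it, x to the chest's rear, z up. Exposed 200 mm (y -100 to 100), 24 wide, 22 above the top board. Sprung: gives from about 3 N, about 4 N per mm, hard stop after 3 mm (about 15 N).
- strip_end (a point): Left (+y) end of the exposed strip, on its top face. Somewhere along the strip (centre unknown, y -65 to 65 mm from its middle) is a 40 mm long recess, as wide as the strip, filled by a flush sprung cover of the same metal, so not to be seen. The cover sinks 7 mm at 1 to 2 N, then rests on the catch; the recess's ends then stop fingers sideways.
- catch (a joint): Travel of the catch under the recess's cover, m: 0 at rest, 0.008 fully down; springs back. About 5 N to start, 9 N fully down (the strip may sink a little too). The drawer is freed somewhere between 0.002 and 0.006. More than 25 N on strip, cover or catch damages the lock.
- drawer_handle (a point): Centre of the drawer's steel bar handle: level round bar 10 mm thick, 100 mm long along y, 85 mm above the bench, with a clear 35 mm gap to the drawer's face behind it. Axes as the strip's: the drawer opens along -x. With the drawer shut it lies 78 mm in front of (-x) the strip's middle.
- drawer (a joint): How far the drawer is out, m: 0 shut, stop at 0.13. When the catch is pressed a spring pushes it out about 18 to 25 mm; after that it needs a pull of about 2 to 4 N and stays where it is left.
- chest: Plywood chest, 260 mm deep (x), 480 mm wide (y), 120 mm high to its top board, fixed to the bench; origin at the centre of its underside, front to its own -x.
- offcut: Loose wood offcut, 40 x 120 x 30 mm, lying on the chest's top board behind the strip; bystander, origin under its centre.
- screw_jar: Clear jar with dark cap, 64 mm across, 85 mm high, on the bench to the left; bystander, origin under its centre.
- square: Try square with a dark wood stock 100 mm long and a 160 mm steel blade, lying on the bench to the right; bystander, origin under the stock's centre.
- glue_block: Wood block 90 x 45 x 45 mm on the bench to the right; bystander, origin under its centre.

How it is judged:
By the outcome, as a careful person would: the job done as asked, in the order asked, and still so for the second after the job is handed in, with the robot touching nothing.
It also fails if it takes over 61 s, if anything falls off the work surface, if the arm or the gripper's body presses on something with over 40 N, if the wrist force passes 120 N, or if a joint passes its speed limit or range.

### The arm

A 6-joint arm with a two-finger parallel gripper is mounted at the origin on the work surface. World frame = base frame: x ahead of the robot, y to its left, z up, the work surface at z = 0. Lengths are in m, angles in rad, forces in N, time in s.
With the tool pointing down it reaches from about 0.375 to 0.9 m from the base axis. Payload 3.1 kg.
Tool frame: the origin (TCP) lies on the mounting face of the last link; the fingertips stand 182 mm ahead of it and the grasp point (between the pads) lies 164 mm ahead of it; z points along the fingers, y is the direction in which the jaws open and shut (so a half turn about z gives the same grasp; the last joint's range is limited). The gripper opens to 87 mm and grips with 3 to 60 N. Pads are 19 mm wide; open, the fingers measure 117 mm over their backs; the gripper's body (75 mm by 190 mm) begins 51 mm behind the grasp point.
Start: joints at [-1.452, 0.527, 1.433, -0, 1.181, -0.178], TCP at [0.183, -0.598, 0.405] pointing down, gripper open.
Joint ranges: [-3.08, 3.08], [-0.75, 2.2], [0.22, 2.44], [-1.43, 4.57], [0, 2.65], [-2.85, 2.85]. Speed limits (rad/s): [2.79, 2.79, 3.14, 3.14, 3.14, 3.14].

### API

Orientations are given as a unit quaternion [x, y, z, w].
In Python, from rig import robot, camera, camera_model gives the robot as it stands.
- The arm moves only by the tool drive_tool, never from a script. Its argument "plan" is a list that holds one entry, the list of rows, each a list of 6 numbers: the shift along the world's x, y, z in units of 2.5 cm (1.0 is 2.5 cm), then the turn, a rotation vector about the world's x, y, z in units of 6 degrees (1.0 is 6 degrees). A call has 1 to 8 rows; each row shifts and turns the commanded pose from where the row before left it; what a row does not reach is not made up. A row lasts 1/8 s, in which the tool goes at most 62.5 mm and 10.7 degrees, less where a joint would pass 70% of its speed; a pose out of reach is approached as far as the arm can. A call with a number of a shift or a turn outside -1 to 1 is refused whole. A call with a gripper value outside its range is refused whole. "grip" is the closure, from 0 (fully open) to 1 (shut), set as the call begins (left out, the last holds). The fingers move at their own pace and stop on an object; "force" is the grip in N (left out, the last holds). Time passes only in rows, so rows that do not move let the fingers close. It gives the time, the measured TCP pose, the force and the opening at its end, in the units of the state.
- robot.get_obs(): the state, without advancing time (a new reading comes with each control period).
- camera(name): name is "scene" or "top"; returns the picture (400x640x3 uint8, red, green, blue); there is no depth.
- camera_model(name): a dict with "K" (3x3 intrinsics, pixels), "world_to_cam" (4x4, takes a point from world to camera coordinates). Camera axes: x right, y up, looking along -z (the intrinsics and any distortion apply to the point x, -y, -z); pixel columns grow to the right and rows downward; lengths in m; the calibration is good to about 2 mm. A picture is of the moment at which its call begins. camera_model takes no time and is no camera call.
- robot.hand_in(): hands the job in, once; it reports no verdict.
The state is a dict: "time": time; "q": joint angles; "joint_velocities": joint speeds; "joint_torque": joint torques, N m; "position": TCP position; "tool_rot": TCP orientation; "ft_force": force on the tool from outside, world axes, zero at the start; "moment": the same for the moment, N m; "grip_width": finger opening in m.
Only numpy, scipy, OpenCV 4.12 (cv2) and the standard library are available. Lean on these libraries where they do the work, as an engineer would, in place of code of your own. Each camera call takes 0.05 s, during which the arm holds its last target.

## Working session

There is one attempt and no reset: what is moved stays moved. The work goes in short steps, Python scripts to look and compute and a tool call to move; the robot and the scene stay as the last step left them, time stands still between calls to the robot, and variables do not carry over. Pictures are saved under pics/ and viewed, and the job is handed in when it is done.

Besides the shell and the picture viewer there is one more tool, called after "Request:" by a JSON object that holds its "op" and its "data", one argument or row to a line. drive_tool: Moves the arm, as the interface text tells. Shifts and turns lie within -1 to 1; 1 stands for 2.5 cm of shift or 6 degrees of turn. Its arguments: {"type":"object","properties":{"plan":{"type":"array","items":{"type":"array","items":{"type":"array","items":{"type":"number","minimum":-1,"maximum":1}}}},"grip":{"type":"number"},"force":{"type":"number"}},"required":["plan"]}

```bash
ls; mkdir -p pics
python3 - <<'E'
from rig import robot,camera,camera_model
import cv2
for n in("scene","top"):
    cv2.imwrite(f"pics/{n}0.png",camera(n)[:,:,::-1]); m=camera_model(n);print(n,m)
print(robot.get_obs())
E
```

```text
pics
scene {'K': array([[417.4520122 ,   0.        , 320.72219307],
       [  0.        , 417.4520122 , 192.63918325],
       [  0.        ,   0.        ,   1.        ]]), 'world_to_cam': array([[ 0.42794018,  0.90373922,  0.01107373, -0.21966235],
       [-0.69291546,  0.32019469,  0.6460213 ,  0.3085878 ],
       [ 0.58028904, -0.28413163,  0.76323905, -1.67753669],
       [ 0.        ,  0.        ,  0.        ,  1.        ]])}
top {'K': array([[426.52371945,   0.        , 321.04181159],
       [  0.        , 426.52371945, 201.62461193],
       [  0.        ,   0.        ,   1.        ]]), 'world_to_cam': array([[-0.02682783, -0.99957066, -0.01177962,  0.01372544],
       [ 0.98873131, -0.02826935,  0.14700761, -0.53491448],
       [-0.1472775 , -0.00770299,  0.98906522, -1.42992241],
       [ 0.        ,  0.        ,  0.        ,  1.        ]])}
{'time': 0.1, 'q': array([-1.45248684e+00,  5.28374015e-01,  1.43377317e+00, -2.83946678e-05,
        1.18137288e+00, -1.78489513e-01]), 'joint_velocities': array([-0.00015202, -0.00040258, -0.00295354, -0.00100124,  0.00236546,
       -0.00118913]), 'joint_torque': array([ 5.00189471e-04, -4.40985560e+01, -1.77150965e+01,  6.34885579e-02,
        5.34145476e-02, -4.54253313e-05]), 'position': array([ 0.18278253, -0.59735535,  0.40386895]), 'tool_rot': array([ 9.89007729e-01,  1.47860686e-01,  1.58703072e-05, -9.63663546e-04]), 'ft_force': array([ 0.20919185, -0.24686263, -0.01635903]), 'moment': array([-0.00205916, -0.04169073, -0.01514194]), 'grip_width': 0.08696010731752521}
```

View pics/scene0.png

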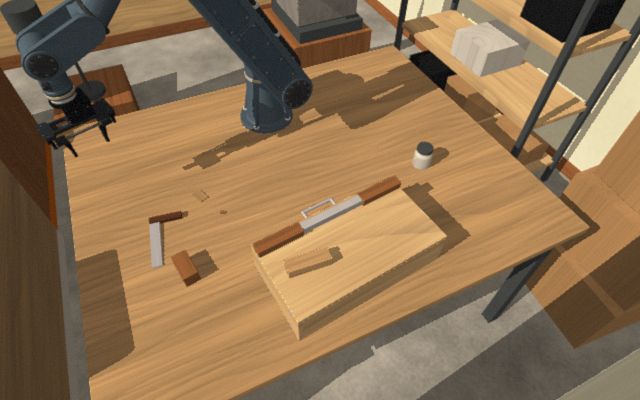

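View pics/top0.png

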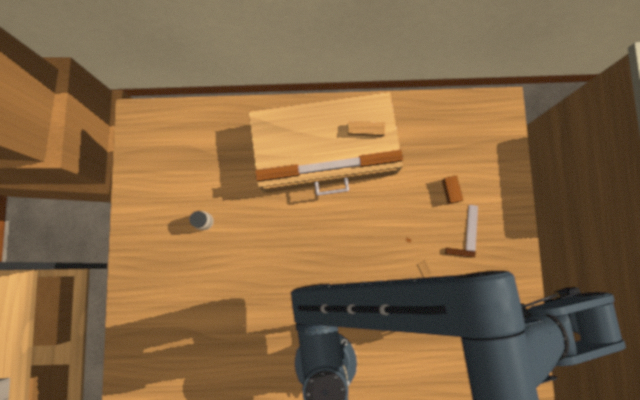

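The top view shows the strip at about (298–360, 165) between brown caps, with the handle at (332, 187). The offcut is behind the strip, the jar is on the left and the square and block are on the right. Next I measure the strip.

```bash
cat > h.py <<'E'
import numpy as np,cv2
from rig import robot,camera,camera_model
def ray(n,uv):
    m=camera_model(n);K=m["K"];T=m["world_to_cam"]
    d=np.linalg.inv(K)@[uv[0],uv[1],1]; d=np.array([d[0],-d[1],-d[2]])
    R=T[:3,:3];o=-R.T@T[:3,3];return o,R.T@d
def onz(n,uv,z):
    o,d=ray(n,uv);return o+d*(z-o[2])/d[2]
def proj(n,p):
    m=camera_model(n);c=m["world_to_cam"]@np.append(p,1);v=m["K"]@[c[0],-c[1],-c[2]];return v[:2]/v[2]
E
python3 - <<'E'
from h import *
for n,roi in(("top",(285,375,140,200)),("scene",(240,410,170,260))):
    im=cv2.imread(f"pics/{n}0.png")
    hsv=cv2.cvtColor(im,cv2.COLOR_BGR2HSV)
    m=((hsv[:,:,1]<50)&(hsv[:,:,2]>110)).astype(np.uint8)*255
    x0,x1,y0,y1=roi;mm=np.zeros_like(m);mm[y0:y1,x0:x1]=m[y0:y1,x0:x1]
    cs,_=cv2.findContours(mm,cv2.RETR_EXTERNAL,cv2.CHAIN_APPROX_NONE)
    for c in cs:
        if cv2.contourArea(c)>20:
            r=cv2.minAreaRect(c);b=cv2.boxPoints(r)
            print(n,cv2.contourArea(c),np.round(r[0],1),np.round(r[1],1),r[2])
            for z in(.142,.085):print(z,np.round([onz(n,p,z) for p in [r[0],*b]],4).tolist())
    cv2.imwrite(f"pics/{n}_z.png",cv2.resize(im[y0-10:y1+20,x0-40:x1+30],None,fx=(4 if n=='top' else 3),fy=(4 if n=='top' else 3),interpolation=2))
E
```

```text
top 295.5 [329.1 165.3] [ 6.1 59. ] 81.8698959350586
0.142 [[0.638, -0.0313, 0.142], [0.637, 0.0649, 0.142], [0.6591, -0.1254, 0.142], [0.639, -0.1273, 0.142], [0.617, 0.0625, 0.142]]
0.085 [[0.6515, -0.0321, 0.085], [0.6504, 0.0681, 0.085], [0.6735, -0.1301, 0.085], [0.6525, -0.1322, 0.085], [0.6296, 0.0656, 0.085]]
scene 70.5 [317.5 206.9] [ 7.3 34.1] 64.23066711425781
0.142 [[0.6102, -0.058, 0.142], [0.6036, -0.108, 0.142], [0.5911, -0.0044, 0.142], [0.617, -0.007, 0.142], [0.6286, -0.1092, 0.142]]
0.085 [[0.5696, -0.0386, 0.085], [0.5625, -0.0917, 0.085], [0.5493, 0.0181, 0.085], [0.5768, 0.0154, 0.085], [0.5891, -0.093, 0.085]]
scene 565.0 [331.1 213.2] [10.3 65.3] 63.43495178222656
0.142 [[0.6469, -0.0324, 0.142], [0.6415, -0.1274, 0.142], [0.6164, 0.0711, 0.142], [0.6526, 0.0665, 0.142], [0.6752, -0.1284, 0.142]]
0.085 [[0.6085, -0.0116, 0.085], [0.6027, -0.1123, 0.085], [0.5761, 0.0983, 0.085], [0.6146, 0.0934, 0.085], [0.6385, -0.1133, 0.085]]
```

View pics/top_z.png

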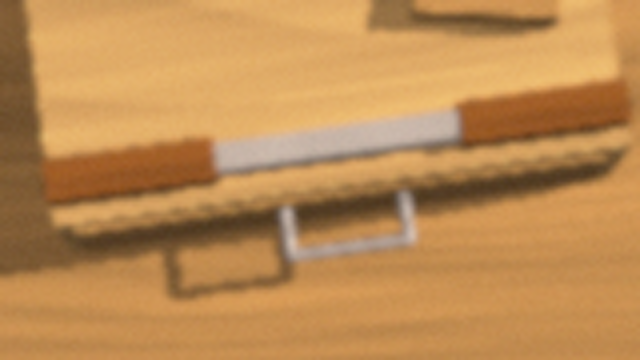

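View pics/scene_z.png

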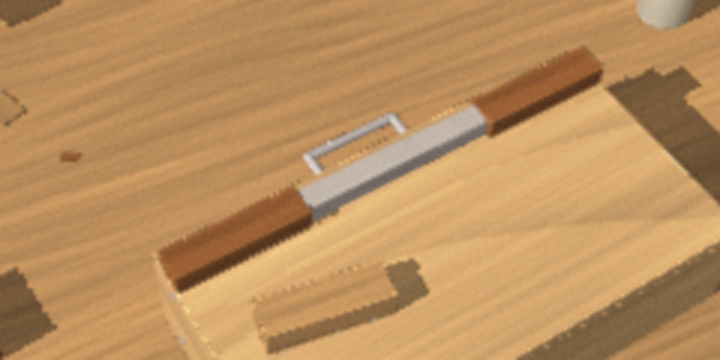

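Run:
```python
from h import *
T=lambda x,y:(x/4+245-.4,y/4+130-.4)
S=lambda x,y:(x/3+200-.35,y/3+160-.35)
def tri(a,b):
    o1,d1=ray("top",a);o2,d2=ray("scene",b)
    A=np.c_[d1,-d2];t=np.linalg.lstsq(A,o2-o1,rcond=None)[0];p=o1+d1*t[0];q=o2+d2*t[1];return (p+q)/2,np.linalg.norm(p-q)
P={}
for k,a,b in(("FL",(217,172),(470,104)),("FR",(461,138),(300,188)),("RR",(458,108),(312,207)),("RL",(213,142),(487,122))):
    P[k]=(onz("top",T(*a),.142),onz("scene",S(*b),.142));print(k,np.round(P[k],4).tolist(),tri(T(*a),S(*b)))
for i in(0,1):
    c=sum(P[k][i] for k in P)/4;d=P["FL"][i]-P["FR"][i]+P["RL"][i]-P["RR"][i]
    print(c,np.degrees(np.arctan2(-d[0],d[1])),np.linalg.norm(d)/2)
# cap outer front corners z .145: 
a=onz("top",T(48,202),.145);b=onz("top",T(628,122),.145);print("caps front",a,b,(a+b)/2,np.linalg.norm(a-b),np.degrees(np.arctan2(-(a-b)[0],(a-b)[1])))
a=onz("top",T(44,160),.145);b=onz("top",T(622,80),.145);print("caps rear",a,b,(a+b)/2,np.linalg.norm(a-b),np.degrees(np.arctan2(-(a-b)[0],(a-b)[1])))
for p in((290,255),(412,238)):print("h",onz("top",T(*p),.085))
for p in((307,156),(395,117)):print("h",onz("scene",S(*p),.085))
# scene bench items
```

```text
FL [[0.6169, 0.0674, 0.142], [0.6154, 0.066, 0.142]] (array([0.61627969, 0.06650533, 0.14287182]), np.float64(0.0017966111826986317))
FR [[0.6392, -0.131, 0.142], [0.6388, -0.1261, 0.142]] (array([ 0.6394548 , -0.12871385,  0.14416617]), np.float64(0.00438744423921115))
RR [[0.6642, -0.1295, 0.142], [0.6632, -0.1247, 0.142]] (array([ 0.66424504, -0.1273599 ,  0.14477948]), np.float64(0.004122553401793962))
RL [[0.6418, 0.0701, 0.142], [0.6424, 0.0701, 0.142]] (array([0.64200717, 0.07029176, 0.14143019]), np.float64(0.00024079243174994106))
[ 0.64051495 -0.03073641  0.142     ] 6.4086684756671914 0.20024873700553078
[ 0.63993339 -0.02864852  0.142     ] 6.499881599787068 0.1947297244181875
caps front [0.59550485 0.2039907  0.145     ] [ 0.64771184 -0.26608824  0.145     ] [ 0.62160834 -0.03104877  0.145     ] 0.47296911194178104 6.33730176768155
caps rear [0.6302378  0.20707429 0.145     ] [ 0.68279219 -0.2631373   0.145     ] [ 0.65651499 -0.0280315   0.145     ] 0.47313940554393324 6.377340911714859
h [0.5567048  0.01099021 0.085     ]
h [ 0.56819089 -0.09152677  0.085     ]
h [ 0.56634613 -0.08868473  0.085     ]
h [0.55798027 0.01410892 0.085     ]
```

Request:
{"op": "drive_tool", "data": {
  "plan": [
    [[0.93,0.97,0,0,0,-0.22],[0.93,0.97,0,0,0,-0.22],[0.93,0.97,0,0,0,-0.22],[0.93,0.97,0,0,0,-0.22],[0.93,0.97,0,0,0,-0.22],[0.93,0.97,0,0,0,-0.22],[0.93,0.97,0,0,0,-0.22],[0.93,0.97,0,0,0,-0.22]]
  ],
  "grip": 1,
  "force": 20
}}

```text
time: 1.1
position: [0.3694, -0.4026, 0.4044]
tool_rot: [0.998, 0.056, -0.0, -0.0]
ft_force: [0.6, -0.4, -0.1]
grip_width: 0.0151
```

Request:
{"op": "drive_tool", "data": {
  "plan": [
    [[0.93,0.97,0,0,0,0],[0.93,0.97,0,0,0,0],[0.93,0.97,0,0,0,0],[0.93,0.97,0,0,0,0],[0.93,0.97,0,0,0,0],[0.93,0.97,0,0,0,0],[0.93,0.97,0,0,0,0],[0.93,0.97,0,0,0,0]]
  ]
}}

```text
time: 2.1
position: [0.5554, -0.2087, 0.4043]
tool_rot: [0.998, 0.056, -0.0, -0.0]
ft_force: [-0.2, -0.5, 0.4]
grip_width: 0.0002
```

Request:
{"op": "drive_tool", "data": {
  "plan": [
    [[0.93,0.97,0,0,0,0],[0.93,0.97,0,0,0,0],[0.93,0.97,0,0,0,0],[0,0,0,0,0,0],[0,0,0,0,0,0]]
  ]
}}

```text
time: 2.72
position: [0.6241, -0.137, 0.4042]
tool_rot: [0.998, 0.056, -0.001, -0.0]
ft_force: [-0.4, -0.3, -1.1]
grip_width: 0.0005
```

Run:
```python
from h import *
from scipy.spatial.transform import Rotation as R
o=robot.get_obs();Rm=R.from_quat(o["tool_rot"]).as_matrix()
print(o["position"],o["ft_force"],o["grip_width"],o["time"]);print(Rm.round(4))
tip=o["position"]+.182*Rm[:,2];c=np.array([.64,-.03,.142]);u=np.array([-.1115,.9938,0]);v=np.array([.9938,.1115,0])
print("tip strip coords",v@(tip-c),u@(tip-c),tip[2]-.142, np.degrees(np.arctan2(Rm[1,1],Rm[0,1])))
```

```text
[ 0.62411245 -0.13701129  0.40416468] [-0.37247147 -0.27219165 -1.08726772] 0.0004517496978464602 2.725
[[ 9.936e-01  1.126e-01 -1.700e-03]
 [ 1.126e-01 -9.936e-01  0.000e+00]
 [-1.700e-03 -2.000e-04 -1.000e+00]]
tip strip coords -0.028030216605991323 -0.10453631131113891 0.08016494243903521 -83.53572086529964
```

Request:
{"op": "drive_tool", "data": {
  "plan": [
    [[0.5,0.55,0,0,0,0],[0.5,0.55,0,0,0,0],[0,0,-0.8,0,0,0],[0,0,-0.8,0,0,0],[0,0,-0.8,0,0,0],[0,0,0,0,0,0],[0,0,0,0,0,0]]
  ]
}}

```text
time: 3.6
position: [0.6502, -0.1091, 0.3454]
tool_rot: [0.998, 0.056, 0.001, 0.0]
ft_force: [1.2, -0.0, -0.8]
grip_width: 0.0006
```

Request:
{"op": "drive_tool", "data": {
  "plan": [
    [[0,0,0,0,0,0],[0,0,0,0,0,0]]
  ]
}}

```text
time: 3.85
position: [0.6498, -0.1094, 0.3457]
tool_rot: [0.998, 0.056, 0.001, 0.0]
ft_force: [0.3, -0.7, -1.3]
grip_width: 0.0
```

```bash
cat >> h.py <<'E'
from scipy.spatial.transform import Rotation as R
def st():
    o=robot.get_obs();Rm=R.from_quat(o["tool_rot"]).as_matrix()
    tip=o["position"]+.182*Rm[:,2];c=np.array([.64,-.03,.142]);u=np.array([-.1115,.9938,0]);v=np.array([.9938,.1115,0])
    print("t",o["time"],"strip x,y,z mm",(1e3*np.array([v@(tip-c),u@(tip-c),tip[2]-.142])).round(2),"F",o["ft_force"].round(2),"along",(u@o["ft_force"]).round(2))
E
python3 - <<'E'
from h import *
st()
for n in("scene","top"):
    im=camera(n); x,y=(200,130) if n=="scene" else (240,110)
    cv2.imwrite(f"pics/{n}1.png",cv2.resize(im[y:y+130,x:x+200,::-1],None,fx=4,fy=4,interpolation=2))
E
```

```text
t 3.85 strip x,y,z mm [  1.13 -80.14  21.67] F [ 0.31 -0.69 -1.28] along -0.72
```

View pics/scene1.png

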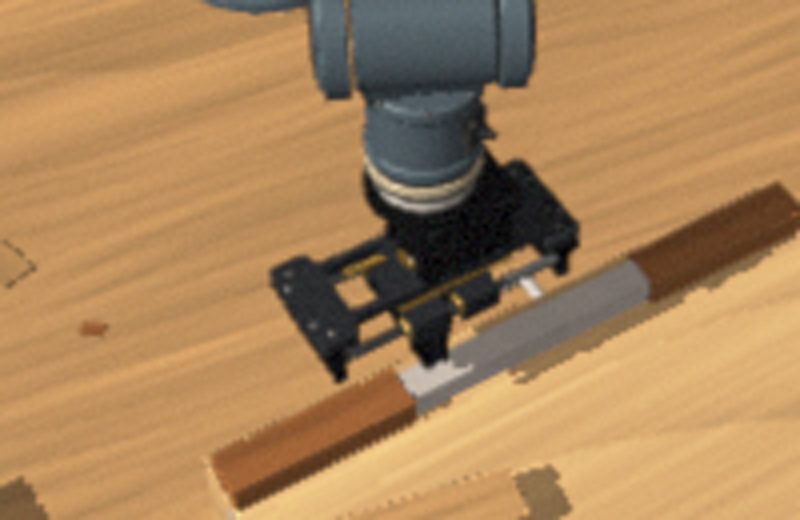

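View pics/top1.png

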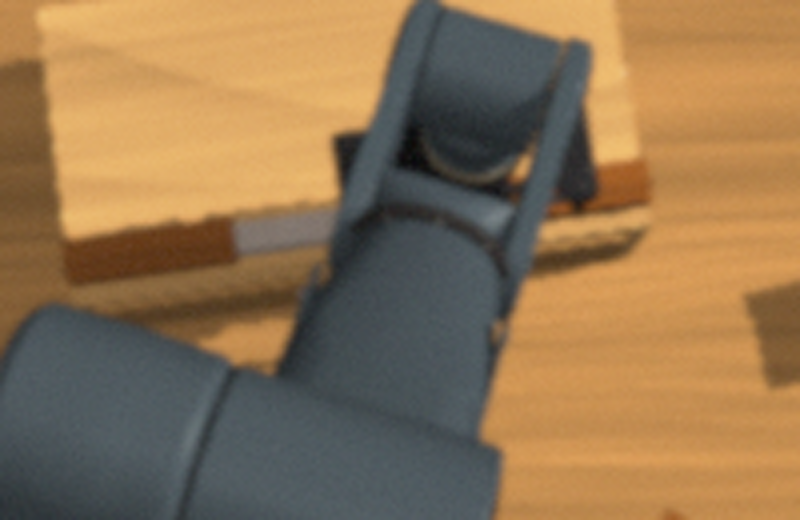

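The shut fingers are above the right end of the strip, with the tips near (308, 221) in the full scene image. I'm lowering to touch.

Request:
{"op": "drive_tool", "data": {
  "plan": [
    [[-0.02,0,-0.35,0,0,0],[-0.02,0,-0.35,0,0,0],[0,0,0,0,0,0],[0,0,0,0,0,0]]
  ]
}}

```text
time: 4.45
position: [0.6486, -0.1094, 0.327]
tool_rot: [0.998, 0.056, -0.0, -0.0]
ft_force: [0.7, 0.6, -0.2]
grip_width: 0.0006
```

Request:
{"op": "drive_tool", "data": {
  "plan": [
    [[0,0,-0.04,0,0,0],[0,0,0,0,0,0]]
  ]
}}

```text
time: 4.7
position: [0.6486, -0.1094, 0.3264]
tool_rot: [0.998, 0.056, 0.0, 0.0]
ft_force: [-0.3, -0.6, -0.5]
grip_width: 0.0007
```

Request:
{"op": "drive_tool", "data": {
  "plan": [
    [[0,0,-0.04,0,0,0],[0,0,0,0,0,0]]
  ]
}}

```text
time: 4.95
position: [0.6485, -0.1094, 0.3252]
tool_rot: [0.998, 0.056, -0.0, -0.0]
ft_force: [-0.0, 0.3, -0.5]
grip_width: 0.0004
```

Request:
{"op": "drive_tool", "data": {
  "plan": [
    [[0,0,-0.03,0,0,0],[0,0,0,0,0,0]]
  ]
}}

```text
time: 5.2
position: [0.6486, -0.1094, 0.3246]
tool_rot: [0.998, 0.056, 0.0, 0.0]
ft_force: [-0.1, -0.1, 1.3]
grip_width: 0.0003
```

Request:
{"op": "drive_tool", "data": {
  "plan": [
    [[0,0,-0.02,0,0,0],[0,0,0,0,0,0]]
  ]
}}

```text
time: 5.45
position: [0.6486, -0.1094, 0.3243]
tool_rot: [0.998, 0.056, 0.0, 0.0]
ft_force: [0.1, 0.7, 1.7]
grip_width: 0.0005
```

Request:
{"op": "drive_tool", "data": {
  "plan": [
    [[0,0,-0.02,0,0,0],[0,0,0,0,0,0]]
  ]
}}

```text
time: 5.7
position: [0.6487, -0.1094, 0.3239]
tool_rot: [0.998, 0.056, 0.0, 0.0]
ft_force: [0.1, -0.2, 4.2]
grip_width: 0.0004
```

Contact at about 4 N. Now sliding along +y in small steps.

Request:
{"op": "drive_tool", "data": {
  "plan": [
    [[-0.009,0.08,0,0,0,0],[-0.009,0.08,0,0,0,0]]
  ]
}}

```text
time: 5.95
position: [0.6484, -0.1059, 0.324]
tool_rot: [0.998, 0.056, 0.001, 0.001]
ft_force: [-0.4, -1.9, 3.6]
grip_width: 0.0004
```

Request:
{"op": "drive_tool", "data": {
  "plan": [
    [[-0.009,0.08,0,0,0,0],[-0.009,0.08,0,0,0,0]]
  ]
}}

```text
time: 6.2
position: [0.6479, -0.1016, 0.3239]
tool_rot: [0.998, 0.056, 0.001, 0.0]
ft_force: [0.4, -2.2, 5.3]
grip_width: -0.0001
```

Request:
{"op": "drive_tool", "data": {
  "plan": [
    [[-0.009,0.08,0,0,0,0],[-0.009,0.08,0,0,0,0]]
  ]
}}

```text
time: 6.45
position: [0.6474, -0.0974, 0.3238]
tool_rot: [0.998, 0.056, 0.0, 0.0]
ft_force: [0.5, -3.3, 5.4]
grip_width: -0.0
```

Request:
{"op": "drive_tool", "data": {
  "plan": [
    [[-0.009,0.08,0.005,0,0,0],[-0.009,0.08,0.005,0,0,0]]
  ]
}}

```text
time: 6.7
position: [0.6468, -0.0933, 0.3239]
tool_rot: [0.998, 0.056, 0.0, 0.0]
ft_force: [0.2, -3.1, 5.5]
grip_width: 0.0005
```

Request:
{"op": "drive_tool", "data": {
  "plan": [
    [[-0.009,0.08,0,0,0,0],[-0.009,0.08,0,0,0,0]]
  ]
}}

```text
time: 6.95
position: [0.6464, -0.0893, 0.3239]
tool_rot: [0.998, 0.056, 0.0, 0.0]
ft_force: [0.3, -4.0, 5.8]
grip_width: 0.0007
```

Request:
{"op": "drive_tool", "data": {
  "plan": [
    [[-0.009,0.08,0,0,0,0],[-0.009,0.08,0,0,0,0]]
  ]
}}

```text
time: 7.2
position: [0.6459, -0.0854, 0.3239]
tool_rot: [0.998, 0.056, 0.0, 0.0]
ft_force: [-0.3, -3.4, 3.9]
grip_width: 0.0005
```

Request:
{"op": "drive_tool", "data": {
  "plan": [
    [[-0.009,0.08,0,0,0,0],[-0.009,0.08,0,0,0,0]]
  ]
}}

```text
time: 7.45
position: [0.6455, -0.0814, 0.3239]
tool_rot: [0.998, 0.056, 0.0, 0.0]
ft_force: [0.9, -3.9, 5.4]
grip_width: 0.0005
```

Request:
{"op": "drive_tool", "data": {
  "plan": [
    [[-0.009,0.08,0.005,0,0,0],[-0.009,0.08,0.005,0,0,0]]
  ]
}}

```text
time: 7.7
position: [0.645, -0.0773, 0.3241]
tool_rot: [0.998, 0.056, 0.0, 0.0]
ft_force: [0.1, -2.5, 5.0]
grip_width: 0.0006
```

Request:
{"op": "drive_tool", "data": {
  "plan": [
    [[-0.009,0.08,0,0,0,0],[-0.009,0.08,0,0,0,0]]
  ]
}}

```text
time: 7.95
position: [0.6445, -0.0733, 0.3241]
tool_rot: [0.998, 0.056, 0.0, 0.0]
ft_force: [-0.7, -3.2, 5.0]
grip_width: 0.0007
```

Request:
{"op": "drive_tool", "data": {
  "plan": [
    [[-0.009,0.08,0,0,0,0],[-0.009,0.08,0,0,0,0]]
  ]
}}

```text
time: 8.2
position: [0.644, -0.0693, 0.324]
tool_rot: [0.998, 0.056, -0.0, 0.0]
ft_force: [0.2, -2.6, 4.7]
grip_width: 0.0007
```

Request:
{"op": "drive_tool", "data": {
  "plan": [
    [[-0.009,0.08,0,0,0,0],[-0.009,0.08,0,0,0,0]]
  ]
}}

```text
time: 8.45
position: [0.6436, -0.0653, 0.3241]
tool_rot: [0.998, 0.056, 0.0, 0.0]
ft_force: [0.6, -3.4, 5.5]
grip_width: 0.0006
```

Request:
{"op": "drive_tool", "data": {
  "plan": [
    [[-0.009,0.08,0,0,0,0],[-0.009,0.08,0,0,0,0]]
  ]
}}

```text
time: 8.7
position: [0.6432, -0.0613, 0.3241]
tool_rot: [0.998, 0.056, 0.0, 0.0]
ft_force: [-0.1, -3.7, 5.7]
grip_width: 0.0001
```

Request:
{"op": "drive_tool", "data": {
  "plan": [
    [[-0.009,0.08,0,0,0,0],[-0.009,0.08,0,0,0,0]]
  ]
}}

```text
time: 8.95
position: [0.6427, -0.0574, 0.3241]
tool_rot: [0.998, 0.056, 0.0, 0.0]
ft_force: [-0.1, -2.2, 6.1]
grip_width: 0.0006
```

Request:
{"op": "drive_tool", "data": {
  "plan": [
    [[-0.009,0.08,0,0,0,0],[-0.009,0.08,0,0,0,0]]
  ]
}}

```text
time: 9.2
position: [0.6423, -0.0534, 0.3241]
tool_rot: [0.998, 0.056, 0.0, 0.0]
ft_force: [-0.8, -3.5, 6.2]
grip_width: 0.0004
```

Request:
{"op": "drive_tool", "data": {
  "plan": [
    [[-0.009,0.08,0,0,0,0],[-0.009,0.08,0,0,0,0]]
  ]
}}

```text
time: 9.45
position: [0.6418, -0.0494, 0.3242]
tool_rot: [0.998, 0.056, 0.0, 0.0]
ft_force: [0.9, -3.1, 6.9]
grip_width: 0.0006
```

Request:
{"op": "drive_tool", "data": {
  "plan": [
    [[-0.009,0.08,0.01,0,0,0],[-0.009,0.08,0.005,0,0,0]]
  ]
}}

```text
time: 9.7
position: [0.6413, -0.0452, 0.3243]
tool_rot: [0.998, 0.056, -0.0, -0.0]
ft_force: [-0.3, -2.0, 4.3]
grip_width: 0.0004
```

Request:
{"op": "drive_tool", "data": {
  "plan": [
    [[-0.009,0.08,0,0,0,0],[-0.009,0.08,0,0,0,0]]
  ]
}}

```text
time: 9.95
position: [0.6408, -0.0412, 0.3243]
tool_rot: [0.998, 0.056, -0.0, -0.0]
ft_force: [0.5, -3.3, 4.7]
grip_width: 0.0005
```

Request:
{"op": "drive_tool", "data": {
  "plan": [
    [[-0.009,0.08,0,0,0,0],[-0.009,0.08,0,0,0,0]]
  ]
}}

```text
time: 10.2
position: [0.6404, -0.0372, 0.3243]
tool_rot: [0.998, 0.056, -0.0, -0.0]
ft_force: [0.9, -2.9, 4.7]
grip_width: 0.0004
```

Request:
{"op": "drive_tool", "data": {
  "plan": [
    [[-0.009,0.08,0,0,0,0],[-0.009,0.08,0,0,0,0]]
  ]
}}

```text
time: 10.45
position: [0.64, -0.0332, 0.3244]
tool_rot: [0.998, 0.056, -0.0, -0.0]
ft_force: [-0.6, -2.7, 4.0]
grip_width: 0.0006
```

Request:
{"op": "drive_tool", "data": {
  "plan": [
    [[-0.009,0.08,0,0,0,0],[-0.009,0.08,0,0,0,0]]
  ]
}}

```text
time: 10.7
position: [0.6395, -0.0293, 0.3244]
tool_rot: [0.998, 0.056, -0.0, -0.0]
ft_force: [0.6, -2.0, 4.1]
grip_width: 0.0002
```

Request:
{"op": "drive_tool", "data": {
  "plan": [
    [[-0.009,0.08,0,0,0,0],[-0.009,0.08,0,0,0,0]]
  ]
}}

```text
time: 10.95
position: [0.6391, -0.0252, 0.3244]
tool_rot: [0.998, 0.056, -0.0, 0.0]
ft_force: [-0.0, -1.8, 4.3]
grip_width: 0.0005
```

Request:
{"op": "drive_tool", "data": {
  "plan": [
    [[-0.009,0.08,0,0,0,0],[-0.009,0.08,0,0,0,0]]
  ]
}}

```text
time: 11.2
position: [0.6386, -0.0213, 0.3244]
tool_rot: [0.998, 0.056, -0.0, 0.0]
ft_force: [0.2, -2.1, 3.7]
grip_width: 0.0005
```

Request:
{"op": "drive_tool", "data": {
  "plan": [
    [[-0.009,0.08,0,0,0,0],[-0.009,0.08,0,0,0,0]]
  ]
}}

```text
time: 11.45
position: [0.6382, -0.0173, 0.3244]
tool_rot: [0.998, 0.056, 0.0, -0.0]
ft_force: [-1.2, -2.3, 4.2]
grip_width: 0.0002
```

Request:
{"op": "drive_tool", "data": {
  "plan": [
    [[-0.009,0.08,0,0,0,0],[-0.009,0.08,0,0,0,0]]
  ]
}}

```text
time: 11.7
position: [0.6378, -0.0133, 0.3244]
tool_rot: [0.998, 0.056, 0.0, 0.0]
ft_force: [1.0, -3.6, 3.9]
grip_width: 0.0006
```

Request:
{"op": "drive_tool", "data": {
  "plan": [
    [[-0.009,0.08,0,0,0,0],[-0.009,0.08,0,0,0,0]]
  ]
}}

```text
time: 11.95
position: [0.6373, -0.0093, 0.3244]
tool_rot: [0.998, 0.056, 0.0, 0.0]
ft_force: [0.6, -3.5, 4.8]
grip_width: 0.0004
```

Request:
{"op": "drive_tool", "data": {
  "plan": [
    [[-0.009,0.08,0,0,0,0],[-0.009,0.08,0,0,0,0]]
  ]
}}

```text
time: 12.2
position: [0.6369, -0.0053, 0.3244]
tool_rot: [0.998, 0.056, 0.0, 0.0]
ft_force: [0.4, -1.4, 5.1]
grip_width: 0.0005
```

Request:
{"op": "drive_tool", "data": {
  "plan": [
    [[-0.009,0.08,0,0,0,0],[-0.009,0.08,0,0,0,0]]
  ]
}}

```text
time: 12.45
position: [0.6364, -0.0013, 0.3244]
tool_rot: [0.998, 0.056, -0.0, -0.0]
ft_force: [0.6, -2.9, 4.5]
grip_width: 0.0006
```

Request:
{"op": "drive_tool", "data": {
  "plan": [
    [[-0.009,0.08,0,0,0,0],[-0.009,0.08,0,0,0,0]]
  ]
}}

```text
time: 12.7
position: [0.6359, 0.0028, 0.3242]
tool_rot: [0.998, 0.056, -0.0, -0.0]
ft_force: [0.7, -1.7, 3.6]
grip_width: 0.0006
```

Request:
{"op": "drive_tool", "data": {
  "plan": [
    [[-0.009,0.08,0,0,0,0],[-0.009,0.08,0,0,0,0]]
  ]
}}

```text
time: 12.95
position: [0.635, 0.0072, 0.3236]
tool_rot: [0.998, 0.056, -0.001, -0.001]
ft_force: [1.0, -0.9, 0.9]
grip_width: 0.0005
```

Request:
{"op": "drive_tool", "data": {
  "plan": [
    [[-0.009,0.08,0,0,0,0],[-0.009,0.08,0,0,0,0]]
  ]
}}

```text
time: 13.2
position: [0.6348, 0.011, 0.3239]
tool_rot: [0.998, 0.056, -0.001, -0.0]
ft_force: [0.4, -1.3, 0.9]
grip_width: 0.0007
```

Request:
{"op": "drive_tool", "data": {
  "plan": [
    [[-0.009,0.08,0,0,0,0],[-0.009,0.08,0,0,0,0]]
  ]
}}

```text
time: 13.45
position: [0.6346, 0.0147, 0.3243]
tool_rot: [0.998, 0.056, -0.0, -0.0]
ft_force: [-0.2, -0.5, 0.8]
grip_width: 0.0005
```

The force dropped to about 0.9 N from y≈0.007 to 0.015, so the fingers are on the cover. I'm backing up 4 mm to the middle of that window and sinking in.

Request:
{"op": "drive_tool", "data": {
  "plan": [
    [[0.018,-0.15,0,0,0,0],[0,0,-0.06,0,0,0],[0,0,-0.06,0,0,0],[0,0,0,0,0,0]]
  ]
}}

```text
time: 13.95
position: [0.6351, 0.0107, 0.3213]
tool_rot: [0.998, 0.056, 0.0, 0.0]
ft_force: [0.3, -1.4, 1.1]
grip_width: 0.0005
```

Request:
{"op": "drive_tool", "data": {
  "plan": [
    [[0,0,-0.05,0,0,0],[0,0,0,0,0,0]]
  ]
}}

```text
time: 14.2
position: [0.6351, 0.0108, 0.3201]
tool_rot: [0.998, 0.056, 0.0, 0.0]
ft_force: [0.1, -0.5, 1.6]
grip_width: 0.0004
```

Request:
{"op": "drive_tool", "data": {
  "plan": [
    [[0,0,-0.04,0,0,0],[0,0,0,0,0,0]]
  ]
}}

```text
time: 14.45
position: [0.6351, 0.0108, 0.3191]
tool_rot: [0.998, 0.056, 0.0, 0.0]
ft_force: [-0.2, -1.0, 1.0]
grip_width: 0.0007
```

Request:
{"op": "drive_tool", "data": {
  "plan": [
    [[0,0,-0.04,0,0,0],[0,0,0,0,0,0]]
  ]
}}

```text
time: 14.7
position: [0.6351, 0.0108, 0.3181]
tool_rot: [0.998, 0.056, 0.0, 0.0]
ft_force: [0.1, -0.9, 1.2]
grip_width: 0.0004
```

Request:
{"op": "drive_tool", "data": {
  "plan": [
    [[0,0,-0.04,0,0,0],[0,0,0,0,0,0]]
  ]
}}

```text
time: 14.95
position: [0.6351, 0.0108, 0.3175]
tool_rot: [0.998, 0.056, 0.0, 0.0]
ft_force: [-0.6, -1.8, 3.4]
grip_width: 0.0007
```

Request:
{"op": "drive_tool", "data": {
  "plan": [
    [[0,0,-0.04,0,0,0],[0,0,0,0,0,0]]
  ]
}}

```text
time: 15.2
position: [0.6351, 0.0108, 0.3169]
tool_rot: [0.998, 0.056, 0.0, 0.0]
ft_force: [-1.4, -1.7, 6.9]
grip_width: 0.0005
```

Request:
{"op": "drive_tool", "data": {
  "plan": [
    [[0,0,-0.04,0,0,0],[0,0,0,0,0,0]]
  ]
}}

```text
time: 15.45
position: [0.6351, 0.0108, 0.3163]
tool_rot: [0.998, 0.056, 0.0, 0.0]
ft_force: [-1.1, -1.2, 8.3]
grip_width: 0.0003
```

Request:
{"op": "drive_tool", "data": {
  "plan": [
    [[0,0,-0.04,0,0,0],[0,0,0,0,0,0]]
  ]
}}

```text
time: 15.7
position: [0.6351, 0.0108, 0.3154]
tool_rot: [0.998, 0.056, 0.0, 0.0]
ft_force: [-2.7, -1.8, 9.1]
grip_width: 0.0004
```

Request:
{"op": "drive_tool", "data": {
  "plan": [
    [[0,0,-0.04,0,0,0],[0,0,0,0,0,0]]
  ]
}}

```text
time: 15.95
position: [0.6351, 0.0108, 0.3145]
tool_rot: [0.998, 0.056, 0.0, 0.0]
ft_force: [-3.2, -1.5, 9.2]
grip_width: 0.0003
```

Run:
```python
from h import *
st()
im=camera("scene"); cv2.imwrite("pics/scene2.png",cv2.resize(im[130:260,200:400,::-1],None,fx=4,fy=4,interpolation=2))
```

```text
t 15.95 strip x,y,z mm [-0.22 40.98 -9.49] F [-3.19 -1.49  9.18] along -1.13
```

View pics/scene2.png

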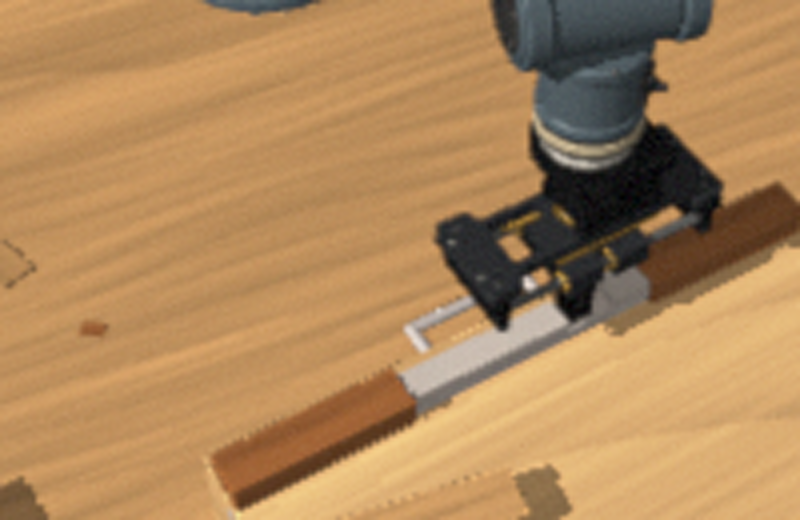

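The handle's near corner is still at (302, 212), so the drawer hasn't released yet. Pressing further.

Request:
{"op": "drive_tool", "data": {
  "plan": [
    [[0,0,-0.04,0,0,0],[0,0,0,0,0,0]]
  ]
}}

```text
time: 16.25
position: [0.6351, 0.0108, 0.3135]
tool_rot: [0.998, 0.056, 0.0, 0.0]
ft_force: [-3.2, -1.8, 8.7]
grip_width: -0.0
```

Request:
{"op": "drive_tool", "data": {
  "plan": [
    [[0,0,-0.04,0,0,0],[0,0,0,0,0,0]]
  ]
}}

```text
time: 16.5
position: [0.6352, 0.0108, 0.3121]
tool_rot: [0.998, 0.056, 0.001, 0.0]
ft_force: [-0.9, -2.1, 6.4]
grip_width: 0.0006
```

Run:
```python
from h import *
st()
im=camera("scene"); cv2.imwrite("pics/scene3.png",cv2.resize(im[130:260,200:400,::-1],None,fx=4,fy=4,interpolation=2))
```

```text
t 16.5 strip x,y,z mm [  0.05  40.97 -11.87] F [-0.93 -2.12  6.36] along -2.01
```

View pics/scene3.png

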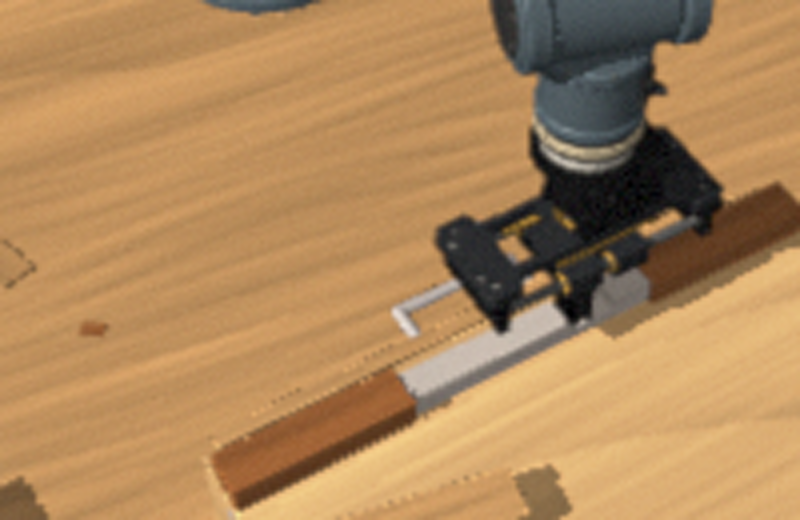

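The handle corner has moved to (299, 208), so the drawer is free. I'm lifting out.

Request:
{"op": "drive_tool", "data": {
  "plan": [
    [[0,0,0,0,0,0],[0,0,0,0,0,0],[0,0,0.3,0,0,0],[0,0,0.6,0,0,0],[0,0,0.9,0,0,0],[0,0,0.9,0,0,0],[0,0,0,0,0,0]]
  ]
}}

```text
time: 17.42
position: [0.6355, 0.0111, 0.3807]
tool_rot: [0.998, 0.056, 0.002, 0.0]
ft_force: [0.2, 0.0, 0.1]
grip_width: 0.0004
```

Run:
```python
from h import *
st()
im=camera("scene"); cv2.imwrite("pics/scene4.png",cv2.resize(im[130:260,200:400,::-1],None,fx=4,fy=4,interpolation=2))
```

```text
t 17.425 strip x,y,z mm [ 0.78 41.24 56.67] F [0.18 0.03 0.09] along 0.01
```

View pics/scene4.png

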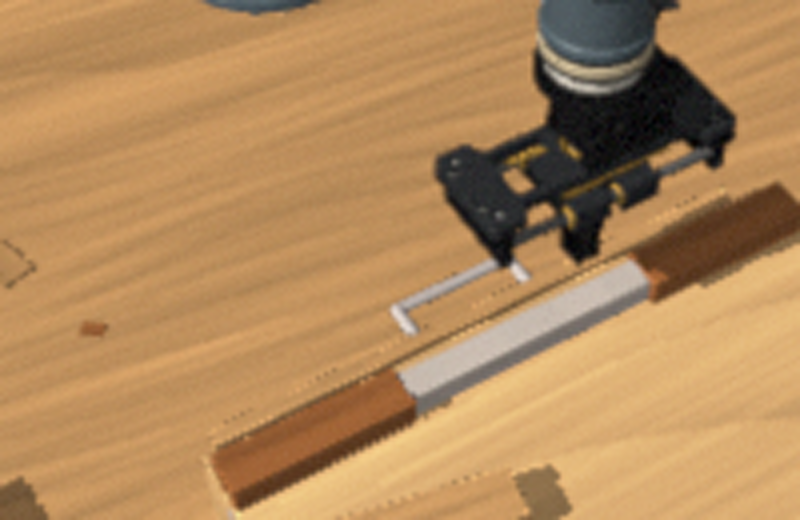

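The strip has sprung back. The handle bar now runs from (299, 208) to about (327, 195) and is fully visible.

Run:
```python
from h import *
c=np.array([.64,-.03,.142]);u=np.array([-.1115,.9938,0]);v=np.array([.9938,.1115,0])
for n,p in(("old",(412,330)),("new",(397,313)),("newmid",(452,286)),("far",(508,261))):
    w=onz("scene",(p[0]/4+200-.4,p[1]/4+130-.4),.085);print(n,w.round(4),(v@(w-c)).round(4),(u@(w-c)).round(4))
```

```text
old [ 0.5687 -0.0877  0.085 ] -0.0773 -0.0494
new [ 0.549  -0.0915  0.085 ] -0.0973 -0.0509
newmid [ 0.5425 -0.0426  0.085 ] -0.0983 -0.0016
far [0.538  0.0075 0.085 ] -0.0971 0.0487
```

Request:
{"op": "drive_tool", "data": {
  "plan": [
    [[-0.95,-0.66,0,0,0,0],[-0.95,-0.66,0,0,0,0],[-0.95,-0.66,0,0,0,0],[0,0,-0.9,0,0,0],[0,0,-0.9,0,0,0],[0,0,-0.9,0,0,0],[0,0,-0.6,0,0,0],[0,0,0,0,0,0]]
  ]
}}

```text
time: 18.48
position: [0.5632, -0.0384, 0.2944]
tool_rot: [0.998, 0.056, -0.002, -0.001]
ft_force: [-0.0, -0.5, -0.2]
grip_width: 0.0003
```

Run:
```python
from h import *
st()
im=camera("scene"); cv2.imwrite("pics/scene5.png",cv2.resize(im[130:260,200:400,::-1],None,fx=4,fy=4,interpolation=2))
```

```text
t 18.475 strip x,y,z mm [-77.99   0.47 -29.59] F [-0.01 -0.5  -0.19] along -0.49
```

View pics/scene5.png

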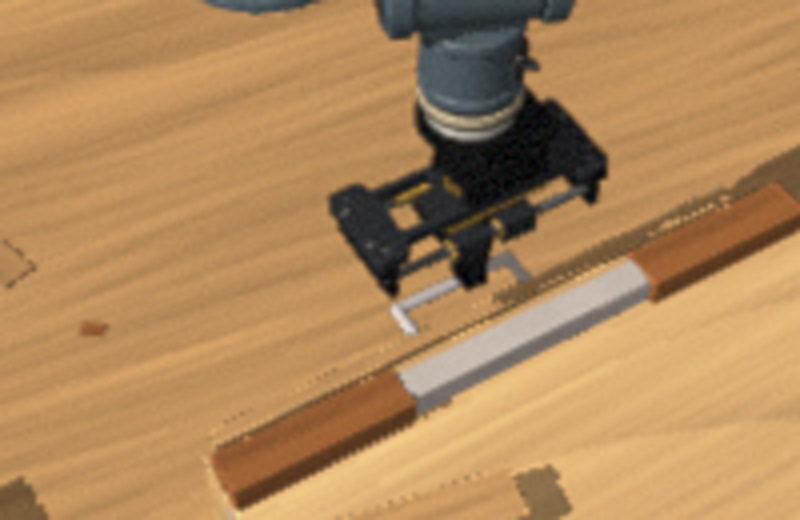

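The tips are over the gap behind the bar. Adjusting by 2 mm and descending.

Request:
{"op": "drive_tool", "data": {
  "plan": [
    [[0.08,0.01,0,0,0,0],[0,0,-0.4,0,0,0],[0,0,-0.2,0,0,0],[0,0,0,0,0,0]]
  ]
}}

```text
time: 19.02
position: [0.5655, -0.0383, 0.2806]
tool_rot: [0.998, 0.056, -0.001, -0.0]
ft_force: [0.6, -1.1, 0.3]
grip_width: 0.0002
```

Request:
{"op": "drive_tool", "data": {
  "plan": [
    [[0,0,-0.2,0,0,0],[0,0,-0.2,0,0,0],[0,0,-0.2,0,0,0],[0,0,-0.2,0,0,0],[0,0,-0.15,0,0,0],[0,0,0,0,0,0]]
  ]
}}

```text
time: 19.77
position: [0.5657, -0.0384, 0.257]
tool_rot: [0.998, 0.056, -0.0, -0.0]
ft_force: [-0.2, 1.1, -0.7]
grip_width: 0.0008
```

Run:
```python
from h import *
st()
im=camera("scene"); cv2.imwrite("pics/scene6.png",cv2.resize(im[130:260,200:400,::-1],None,fx=4,fy=4,interpolation=2))
```

```text
t 19.775 strip x,y,z mm [-7.491e+01  1.000e-02 -6.701e+01] F [-0.15  1.07 -0.7 ] along 1.08
```

View pics/scene6.png

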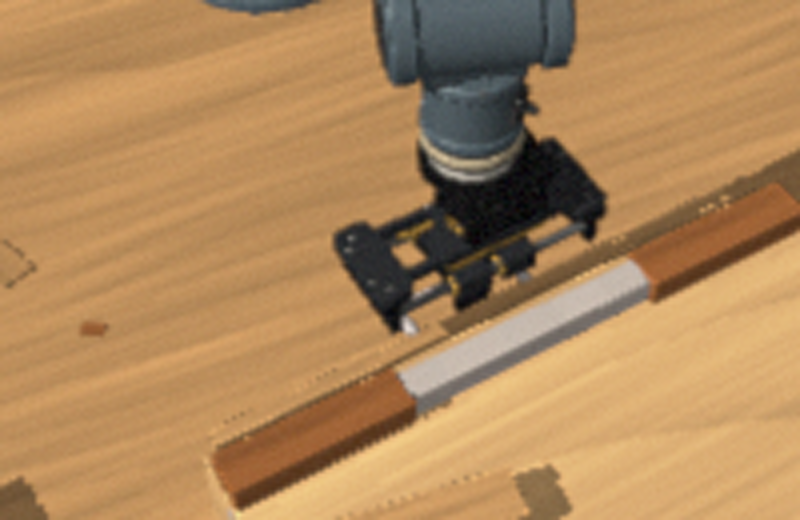

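Request:
{"op": "drive_tool", "data": {
  "plan": [
    [[-0.25,-0.028,0,0,0,0],[-0.25,-0.028,0,0,0,0],[-0.25,-0.028,0,0,0,0],[-0.25,-0.028,0,0,0,0]]
  ]
}}

```text
time: 20.32
position: [0.5407, -0.0413, 0.2576]
tool_rot: [0.998, 0.056, 0.001, 0.0]
ft_force: [3.0, 0.2, -1.4]
grip_width: 0.0006
```

Request:
{"op": "drive_tool", "data": {
  "plan": [
    [[-0.35,-0.039,0,0,0,0],[-0.35,-0.039,0,0,0,0],[-0.35,-0.039,0,0,0,0],[-0.35,-0.039,0,0,0,0],[-0.35,-0.039,0,0,0,0]]
  ]
}}

```text
time: 20.95
position: [0.4966, -0.0462, 0.2575]
tool_rot: [0.998, 0.056, 0.0, 0.0]
ft_force: [3.5, 0.3, 0.3]
grip_width: 0.0004
```

Run:
```python
from h import *
st()
im=camera("scene"); cv2.imwrite("pics/scene7.png",cv2.resize(im[130:260,200:400,::-1],None,fx=4,fy=4,interpolation=2))
```

```text
t 20.95 strip x,y,z mm [-144.3    -0.19  -66.5 ] F [3.48 0.26 0.34] along -0.13
```

View pics/scene7.png

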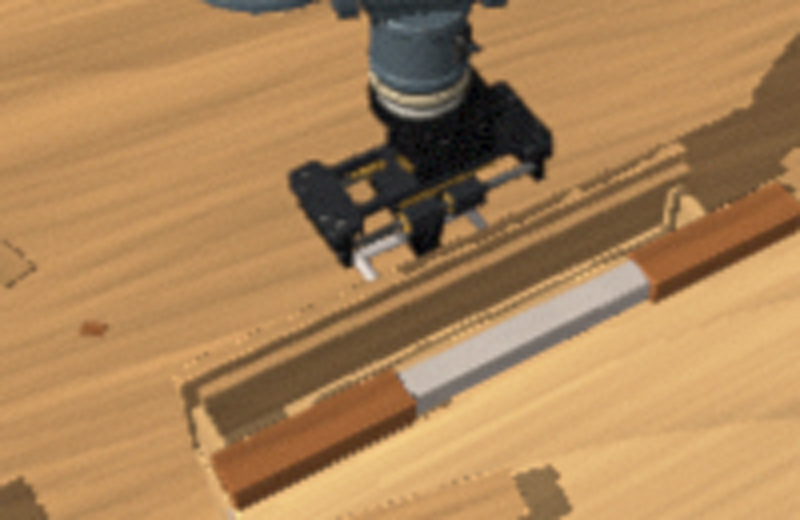

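The drawer is coming out with a steady pull of about 3.5 N. I need about 34 mm more.

Request:
{"op": "drive_tool", "data": {
  "plan": [
    [[-0.35,-0.039,0,0,0,0],[-0.35,-0.039,0,0,0,0],[-0.3,-0.034,0,0,0,0],[-0.2,-0.022,0,0,0,0],[-0.1,-0.011,0,0,0,0],[0,0,0,0,0,0]]
  ]
}}

```text
time: 21.75
position: [0.464, -0.0497, 0.2573]
tool_rot: [0.998, 0.056, -0.001, -0.0]
ft_force: [0.3, 0.1, -0.5]
grip_width: 0.0004
```

Run:
```python
from h import *
st()
im=camera("scene"); cv2.imwrite("pics/scene8.png",cv2.resize(im[130:260,200:400,::-1],None,fx=4,fy=4,interpolation=2))
```

```text
t 21.75 strip x,y,z mm [-1.7742e+02  1.7000e-01 -6.6730e+01] F [ 0.26  0.14 -0.51] along 0.11
```

View pics/scene8.png

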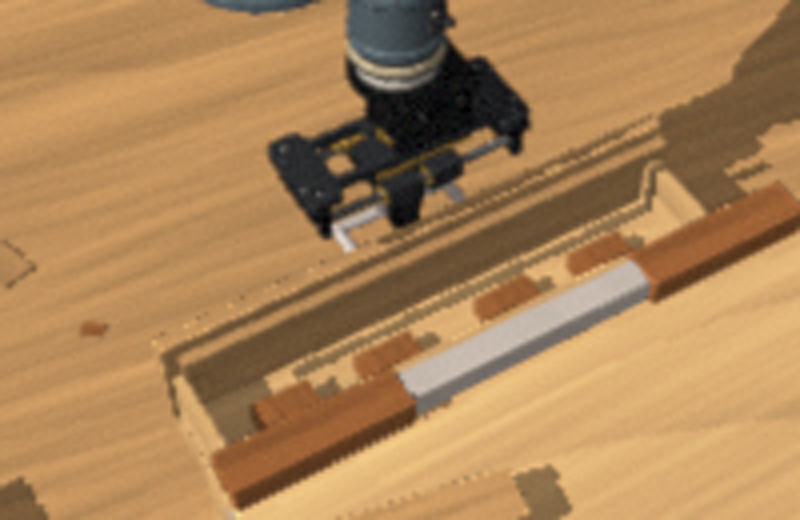

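The drawer is about 114 mm out. I'm backing the fingers off the bar, lifting clear and checking.

Request:
{"op": "drive_tool", "data": {
  "plan": [
    [[0.24,0.027,0,0,0,0],[0,0,0.3,0,0,0],[0,0,0.6,0,0,0],[0,0,0.9,0,0,0],[0,0,0.9,0,0,0],[0,0,0.9,0,0,0],[0,0,0.9,0,0,0],[0,0,0,0,0,0]]
  ]
}}

```text
time: 22.8
position: [0.4709, -0.0491, 0.3716]
tool_rot: [0.998, 0.056, 0.002, 0.001]
ft_force: [0.5, 0.2, 0.1]
grip_width: 0.0005
```

Request:
{"op": "drive_tool", "data": {
  "plan": [
    [[0,-1,0,0,0,0],[0,-1,0,0,0,0],[0,-1,0,0,0,0],[0,-1,0,0,0,0],[0,-1,0,0,0,0],[0,0,0,0,0,0],[0,0,0,0,0,0],[0,0,0,0,0,0]]
  ]
}}

```text
time: 23.8
position: [0.4703, -0.1731, 0.3695]
tool_rot: [0.998, 0.057, -0.0, -0.0]
ft_force: [-0.1, -0.5, -0.6]
grip_width: 0.0003
```

Run:
```python
from h import *
st()
im=camera("scene"); cv2.imwrite("pics/scene9.png",im[:,:,::-1]);cv2.imwrite("pics/scene9z.png",cv2.resize(im[130:260,200:400,::-1],None,fx=4,fy=4,interpolation=2))
```

```text
t 23.8 strip x,y,z mm [-184.73 -123.07   45.54] F [-0.06 -0.49 -0.55] along -0.48
```

View pics/scene9.png

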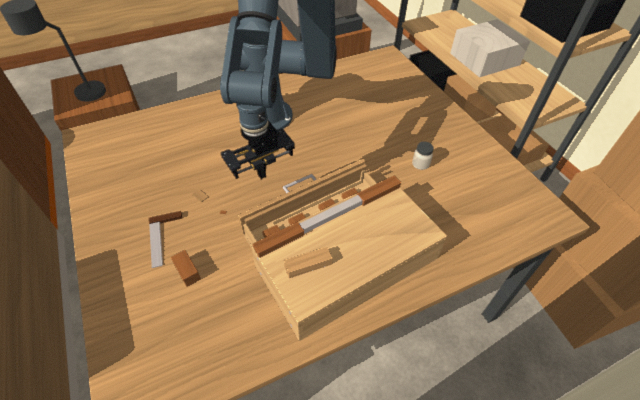

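View pics/scene9z.png

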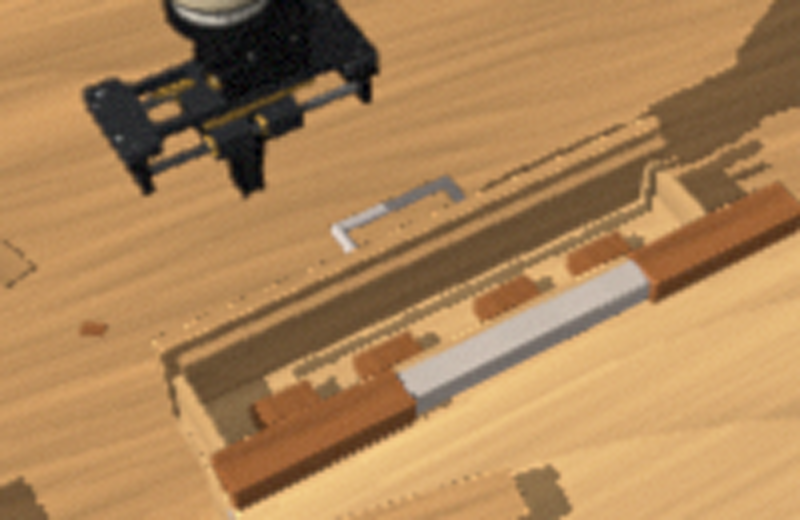

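Run:
```python
from h import *
c=np.array([.64,-.03,.142]);u=np.array([-.1115,.9938,0]);v=np.array([.9938,.1115,0])
for p in((337,231),(446,182)):
    w=onz("scene",(p[0]/4+200-.4,p[1]/4+130-.4),.085);print((v@(w-c)).round(4),(u@(w-c)).round(4),"out",-(v@(w-c))-.078)
a=cv2.imread("pics/scene0.png");b=cv2.imread("pics/scene9.png")
for n,(x0,x1,y0,y1) in dict(offcut=(280,340,243,280),jar=(405,440,138,172),square=(145,185,207,270),block=(168,205,248,290)).items():
    print(n,cv2.absdiff(a[y0:y1,x0:x1],b[y0:y1,x0:x1]).max(2).mean().round(2))
print(robot.hand_in())
```

```text
-0.1934 -0.0505 out 0.11542099638681992
-0.194 0.0503 out 0.11600731537582716
offcut 5.67
jar 17.71
square 5.55
block 5.36
the job is handed in; nothing more can be done
None
```

The drawer is unlocked and open about 115 mm of its 130 mm travel, and I handed the job in at about 24 s.

- **Finding the recess:** I slid the shut fingers along the strip at about 4–6 N, peaking at 6.9 N. They sank in about 41 mm left of the strip's middle.
- **Releasing the catch:** The highest force I read while pressing was about 9 N, and the drawer then sprang out about 20 mm. Forces were only read at the end of each move, so I can't rule out brief higher values in between.
- **Opening the drawer:** I pulled by hooking the shut fingers behind the bar handle, with about 3.5 N. Then I backed off and lifted clear, so the robot was touching nothing.

**Last checks:** Both ends of the handle put the drawer at 115–116 mm out. The offcut, square and glue block look unchanged against the first picture. The jar's area did differ more from the first picture than theirs did (17.7 against about 5.5). In the picture the jar stands at the same spot, and the arm never went near it, so I take the difference to be the arm's shadow. I did not check that separately.

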